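# Load the router-tool rack in order, stripes to the reader

### The arm

A 7-joint arm with a two-finger parallel gripper is mounted at the origin on the work surface. World frame = base frame: x ahead of the robot, y to its left, z up, the work surface at z = 0. Lengths are in m, angles in rad, forces in N, time in s.
With the tool pointing down it reaches from about 0.35 to 0.9 m from the base axis. Payload 8.1 kg.
Tool frame: the origin (TCP) lies between the finger pads, 19 mm behind the fingertips; this is the grasp point; z points along the fingers, y is the line along which they close (so a half turn about z gives the same grasp; the last joint's range is limited). The gripper opens to 92 mm and grips with 3 to 60 N. Pads are 19 mm wide; open, the fingers measure 130 mm over their backs; the gripper's body (75 mm by 190 mm) begins 47 mm behind the grasp point.
Start: joints at [-0.103, 0.434, 0.025, 1.573, -0.012, 1.134, -0.075], TCP at [0.625, -0, 0.246] pointing down, gripper open.
Joint ranges: [-2.62, 2.62], [-0.44, 2.09], [-1.27, 1.32], [0.08, 2.57], [-1.32, 4.46], [0.12, 2], [-2.74, 2.74]. Speed limits (rad/s): [2.22, 2.22, 3.01, 3.01, 3.14, 3.14, 3.14].

### API

Orientations are given as a rotation vector (axis times angle).
In Python, from cell import arm gives the robot as it stands.
- The arm moves only by the tool carry_out, never from a script. Its argument "commands" is a list of rows, each a list of 7 numbers: the opening, from 0 (shut) to 1 (fully open), then the shift along the tool's x, y, z each as a share of 0.025 m, from -1 to 1, then the turn, a rotation vector about the tool's x, y, z each as a share of 0.1 rad, from -1 to 1. A call has 1 to 8 rows; each row shifts and turns the commanded pose from where the row before left it, along the tool's axes as they then stand; what a row does not reach is not made up. A row lasts 1/10 s, in which the tool goes at most 50 mm and 8.59 degrees, less where a joint would pass 70% of its speed; a pose out of reach is approached as far as the arm can. A call with a number of a shift or a turn outside -1 to 1 is refused whole. A call with a gripper value outside its range is refused whole. The fingers move at their own pace and stop on an object; "squeeze" is the grip in N (left out, the last holds). Time passes only in rows, so rows that do not move let the fingers close. It gives the time, the measured TCP pose, the force, the opening and the grip force at its end, in the units of the state.
- arm.observe(): the state, without advancing time (a new reading comes with each control period).
- arm.get_image(name): name is "scene" or "side" or "wrist"; returns a dict with "pixels" (384x512x3 uint8, red, green, blue), "range_z" (384x512 float32, m along the optical axis (not along the pixel's ray), 0 where there is no reading), "mtx" (3x3 intrinsics, pixels), "R" (3x3) and "t" (3): a world point X has camera coordinates R X + t; the wrist camera has in their place "tool_from_camera" (4x4, takes a point from camera to tool coordinates, whose origin is the TCP and whose axes are the flange's). Camera axes: x right, y down, z forward; pixel columns grow to the right and rows downward; lengths in m; the calibration is good to about 2 mm. The wrist camera is an equidistant fisheye: a pixel r from the principal point sees the ray r / f radians off the axis. A picture is of the moment at which its call begins: read the wrist's pose just before it.
- arm.sign_off(): hands the job in; it is judged then, once.
The state is a dict: "clock": time; "joints": joint angles; "dq": joint speeds; "joint_efforts": joint torques, N m; "position": TCP position; "ee_rot": TCP orientation; "force": force on the tool from outside, world axes, zero at the start; "ft_torque": the same for the moment, N m; "width": opening from 0.0 (shut) to 1.0 (fully open); "gripper_force": force on a finger pad.
Only numpy, scipy, OpenCV 4.12 (cv2) and the standard library are available. Lean on these libraries where they do the work, as an engineer would, in place of code of your own. Each camera call takes 0.05 s, during which the arm holds its last target. There are 200 camera calls.

### The job

Load the tool rack one holder at a time, in this order: red into the pocket with one dot, yellow into the pocket with two dots, blue into the pocket with three dots, each set down fully seated without being dropped and with its white stripe squarely facing the grey reader bar before you go on to the next. When all three are in, press the green ready button on the rack and let it go. Leave the green spare holder, the jar and the spanner where they are.

Things in the scene. Friction and masses are not known exactly. Their poses are not given: they have to be found in the camera images.
- red: Upright loose router tool holder, 92 mm tall, 0.5 kg. Origin: centre of its underside. Steel foot to z = 20 mm, tapered 38 to 35.6 mm, tip chamfered to 32 mm; red flange 56 mm diameter, z 20-40; dark plain round nut 40 mm diameter, z 40-70 (grip here, TCP at z = 62: fingertips clear the flange); brass cutter 12 mm, z 70-92. White stripe on its own -x side. 
- yellow: Upright loose router tool holder, 92 mm tall, 0.5 kg. Origin: centre of its underside. Steel foot to z = 20 mm, tapered 38 to 35.6 mm, tip chamfered to 32 mm; yellow flange 56 mm diameter, z 20-40; dark plain round nut 40 mm diameter, z 40-70 (grip here, TCP at z = 62: fingertips clear the flange); brass cutter 12 mm, z 70-92. White stripe on its own -x side. 
- blue: Upright loose router tool holder, 92 mm tall, 0.5 kg. Origin: centre of its underside. Steel foot to z = 20 mm, tapered 38 to 35.6 mm, tip chamfered to 32 mm; blue flange 56 mm diameter, z 20-40; dark plain round nut 40 mm diameter, z 40-70 (grip here, TCP at z = 62: fingertips clear the flange); brass cutter 12 mm, z 70-92. White stripe on its own -x side. 
- red_chip (a point): Middle of the white stripe on the side of the red flange: 28 mm from the holder's axis along its own -x, 30 mm above its origin. The stripe (14 mm wide) runs down nut and flange and across the tops of both, from near the cutter to the rim, so it shows from above. At the start it points within 1.6 rad of the world's -x.
- yellow_chip (a point): Middle of the white stripe on the side of the yellow flange: 28 mm from the holder's axis along its own -x, 30 mm above its origin. The stripe (14 mm wide) runs down nut and flange and across the tops of both, from near the cutter to the rim, so it shows from above. At the start it points within 1.6 rad of the world's -x.
- blue_chip (a point): Middle of the white stripe on the side of the blue flange: 28 mm from the holder's axis along its own -x, 30 mm above its origin. The stripe (14 mm wide) runs down nut and flange and across the tops of both, from near the cutter to the rim, so it shows from above. At the start it points within 1.6 rad of the world's -x.
- green: Bystander: spare tool holder like the others but with a green flange (56 mm diameter, 92 mm tall, origin at the centre of its underside). Leave it alone.
- rack: Fixed tool rack. Base plate 135 x 310 x 10 mm (local x -82 to 53 mm, y -155 to 155). Three pocket blocks in a row at local x = 0, y = -115, -35 and 45 mm (which is where changes), a reader bar on the row's -x side, and a 36 mm high grey console with the ready button at the +y end. Origin on the bench, z up; local -x is roughly towards the robot.
- reader (a point): Middle of the reader bar's window, 50 mm above the bench. The bar is grey, 20 mm thick, 64 mm high, 250 mm long, with a blue window strip along its inner face (55 mm from the line of the pocket centres) and a blue line on top; it runs along the whole row of pockets on the rack's -x side, so 'facing the bar' is the rack's -x direction at every pocket.
- pocket1: Fixed black block 90 x 74 x 36 mm with one white dot on its top's +x edge and +x face. Origin: centre of its underside, 10 mm above the bench; axes parallel to the rack's. Round hole in its middle, 42 mm wide, 26 mm deep. Seated, a holder's flange rests on the block's top, its origin 16 mm above the block's. Stripe faces the bar when holder and block have the same yaw.
- pocket2: Fixed black block 90 x 74 x 36 mm with two white dots on its top's +x edge and +x face. Origin: centre of its underside, 10 mm above the bench; axes parallel to the rack's. Round hole in its middle, 42 mm wide, 26 mm deep. Seated, a holder's flange rests on the block's top, its origin 16 mm above the block's. Stripe faces the bar when holder and block have the same yaw.
- pocket3: Fixed black block 90 x 74 x 36 mm with three white dots on its top's +x edge and +x face. Origin: centre of its underside, 10 mm above the bench; axes parallel to the rack's. Round hole in its middle, 42 mm wide, 26 mm deep. Seated, a holder's flange rests on the block's top, its origin 16 mm above the block's. Stripe faces the bar when holder and block have the same yaw.
- ready (a joint): Travel of the green ready button, m: 0 up, 0.006 fully down; sprung, springs back when let go, 5 N at full travel; it counts as pressed above 0.004.
- ready_top (a point): Centre of the top face of the green ready button (28 mm diameter), on the console at the rack's +y end; pressed straight down.
- jar: Bystander: filler-wax jar, 64 mm diameter, 85 mm tall, white cap; origin at the centre of its underside. Leave it alone.
- spanner: Bystander: steel spanner 170 mm long lying on the bench; long axis along its own x, origin at its middle underneath. Leave it alone.
Things that resemble listed ones, but are neither listed nor needed, are in the scene too. Leave any turquoise look-alike of the red alone.

How it is judged:
On the way, in this order (a step that is already met when the one before it is completed fails the run):
1. the red holder is seated in the one-dot pocket with its white stripe facing the reader bar (within 0.3 rad), and let go (horizontal distance between red and pocket1 below 0.005 m and z of red in the frame of pocket1 below 0.02 m and angle between red's own z axis and vertical below 0.08 rad and angle between the x axis of red and the x axis of pocket1, either way round below 0.3 rad and x of red_chip in the frame of pocket1 below -0.012 m and contact force between the fingers and red below 0.1 N and linear speed of red below 0.03 m/s), for 0.2 s.
2. the yellow holder is seated in the two-dot pocket with its white stripe facing the reader bar (within 0.3 rad), and let go, the earlier ones still in place (horizontal distance between red and pocket1 below 0.005 m and z of red in the frame of pocket1 below 0.02 m and angle between each of red, yellow's own z axis and vertical below 0.08 rad and angle between the x axis of red and the x axis of pocket1, either way round below 0.3 rad and x of red_chip in the frame of pocket1 below -0.012 m and horizontal distance between yellow and pocket2 below 0.005 m and z of yellow in the frame of pocket2 below 0.02 m and angle between the x axis of yellow and the x axis of pocket2, either way round below 0.3 rad and x of yellow_chip in the frame of pocket2 below -0.012 m and contact force between the fingers and yellow below 0.1 N and linear speed of yellow below 0.03 m/s), for 0.2 s.
3. the blue holder is seated in the three-dot pocket with its white stripe facing the reader bar (within 0.3 rad), and let go, the earlier ones still in place (horizontal distance between red and pocket1 below 0.005 m and z of red in the frame of pocket1 below 0.02 m and angle between each of red, yellow, blue's own z axis and vertical below 0.08 rad and angle between the x axis of red and the x axis of pocket1, either way round below 0.3 rad and x of red_chip in the frame of pocket1 below -0.012 m and horizontal distance between yellow and pocket2 below 0.005 m and z of yellow in the frame of pocket2 below 0.02 m and angle between the x axis of yellow and the x axis of pocket2, either way round below 0.3 rad and x of yellow_chip in the frame of pocket2 below -0.012 m and horizontal distance between blue and pocket3 below 0.005 m and z of blue in the frame of pocket3 below 0.02 m and angle between the x axis of blue and the x axis of pocket3, either way round below 0.3 rad and x of blue_chip in the frame of pocket3 below -0.012 m and contact force between the fingers and blue below 0.1 N and linear speed of blue below 0.03 m/s), for 0.2 s.
4. the ready button is pressed down (over 4 mm) with all three holders in place (value of joint ready above 0.004 m and horizontal distance between red and pocket1 below 0.005 m and z of red in the frame of pocket1 below 0.02 m and angle between each of red, yellow, blue's own z axis and vertical below 0.08 rad and angle between the x axis of red and the x axis of pocket1, either way round below 0.3 rad and x of red_chip in the frame of pocket1 below -0.012 m and horizontal distance between yellow and pocket2 below 0.005 m and z of yellow in the frame of pocket2 below 0.02 m and angle between the x axis of yellow and the x axis of pocket2, either way round below 0.3 rad and x of yellow_chip in the frame of pocket2 below -0.012 m and horizontal distance between blue and pocket3 below 0.005 m and z of blue in the frame of pocket3 below 0.02 m and angle between the x axis of blue and the x axis of pocket3, either way round below 0.3 rad and x of blue_chip in the frame of pocket3 below -0.012 m), for 0.05 s.
At the end, for the whole second after the job is handed in: Red, yellow and blue holders stand seated in the one-, two- and three-dot pockets: within 5 mm of the hole's centre, foot no more than 4 mm above its seat, upright within 0.08 rad, stripe facing the reader bar within 0.3 rad, released and at rest; the ready button is up again (under 2 mm) (all of step 3 and contact force between the fingers and red below 0.1 N and linear speed of each of red, yellow below 0.03 m/s and contact force between the fingers and yellow below 0.1 N and value of joint ready below 0.002 m); the robot touches nothing.
It fails at once if a holder is dropped: its foot more than 55 mm above the bench (about 30 mm above its seat) while the fingers do not hold it ((height (world z) of red above 0.055 m and contact force between the fingers and red below 0.1 N) or (height (world z) of yellow above 0.055 m and contact force between the fingers and yellow below 0.1 N) or (height (world z) of blue above 0.055 m and contact force between the fingers and blue below 0.1 N)).
It fails at once if the green spare, the jar or the spanner is moved more than 15 mm (distance of any of green, jar, spanner from where it was at the start of the episode above 0.015 m).
It also fails if it takes over 72 s, if anything falls off the work surface, if the arm or the gripper's body presses on something with over 40 N, if the wrist force passes 120 N, or if a joint passes its speed limit or range.

## Working session

There is one attempt and no reset: what is moved stays moved. The work goes in short steps, Python scripts to look and compute and a tool call to move; the robot and the scene stay as the last step left them, time stands still between calls to the robot, and variables do not carry over. Pictures are saved under pics/ and viewed, at most 10 in all, crops included, and the job is handed in when it is done.

Besides the shell and the picture viewer there is one more tool, called by a JSON object that holds its "fn" and its "kwargs", one argument or row to a line. carry_out: Moves the arm, as the interface text tells. Shift numbers are shares of 0.025 m and turn numbers shares of 0.1 rad, none past 1 either way. Its arguments: {"type":"object","properties":{"commands":{"type":"array"},"squeeze":{"type":"number"}},"required":["commands"]}

```bash
mkdir -p pics; ls; python3 - <<'E'
from cell import arm
import cv2,numpy as np
print(arm.observe())
ims={}
for n in("scene","side","wrist"):
    d=arm.get_image(n); np.savez(f"pics/{n}0.npz",**d); ims[n]=d
    print(n,d["mtx"].tolist(),[ (k,np.round(d[k],4).tolist()) for k in d if k in("R","t","tool_from_camera")])
cv2.imwrite("pics/a_scene.png",cv2.resize(ims["scene"]["pixels"][:,:,::-1],(800,600),interpolation=cv2.INTER_CUBIC))
cv2.imwrite("pics/a_wrist.png",cv2.resize(ims["wrist"]["pixels"][:,:,::-1],(800,600),interpolation=cv2.INTER_CUBIC))
E
```

```text
pics
{'clock': 0.0, 'joints': array([-0.10259067,  0.43518901,  0.02494216,  1.57407645, -0.0116084 ,
        1.13401829, -0.0751008 ]), 'dq': array([-1.08414718e-03,  1.01340167e-03,  4.74089486e-05, -1.19583152e-03,
        1.79295034e-03,  9.64284828e-04,  4.60636957e-05]), 'joint_efforts': array([ 3.89017032e-04, -6.67853522e+01,  9.84863900e-01, -3.14464223e+01,
       -6.05165795e-02,  4.27553023e-02,  1.12382318e-04]), 'position': array([ 6.24520268e-01, -3.97567904e-05,  2.44773691e-01]), 'ee_rot': array([-2.22079133e+00, -2.22066845e+00,  1.84425623e-03]), 'force': array([ 0.40059831, -0.87174594, -0.27927427]), 'ft_torque': array([-0.01594433, -0.05803181,  0.00435307]), 'gripper_force': 0.0, 'width': 1.0023571935307043}
scene [[467.91319759479904, 0.0, 252.9132518191845], [0.0, 467.91319759479904, 198.54880082066032], [0.0, 0.0, 1.0]] [('R', [[0.4732, 0.8808, 0.019], [0.6634, -0.3421, -0.6655], [-0.5797, 0.3275, -0.7461]]), ('t', [-0.2149, -0.3066, 1.5869])]
side [[414.308363828049, 0.0, 259.3163309461174], [0.0, 414.308363828049, 185.50961577373025], [0.0, 0.0, 1.0]] [('R', [[-0.9751, -0.2218, -0.0002], [-0.1638, 0.7209, -0.6734], [0.1494, -0.6566, -0.7393]]), ('t', [0.5345, 0.1625, 0.9534])]
wrist [[297.3186396354542, 0.0, 259.9257141517582], [0.0, 297.3186396354542, 194.00459364360728], [0.0, 0.0, 1.0]] [('tool_from_camera', [[-0.0001, -0.9662, -0.2577, 0.0687], [1.0, -0.0001, -0.0, 0.0008], [-0.0, -0.2577, 0.9662, -0.1387], [0.0, 0.0, 0.0, 1.0]])]
```

View pics/a_scene.png

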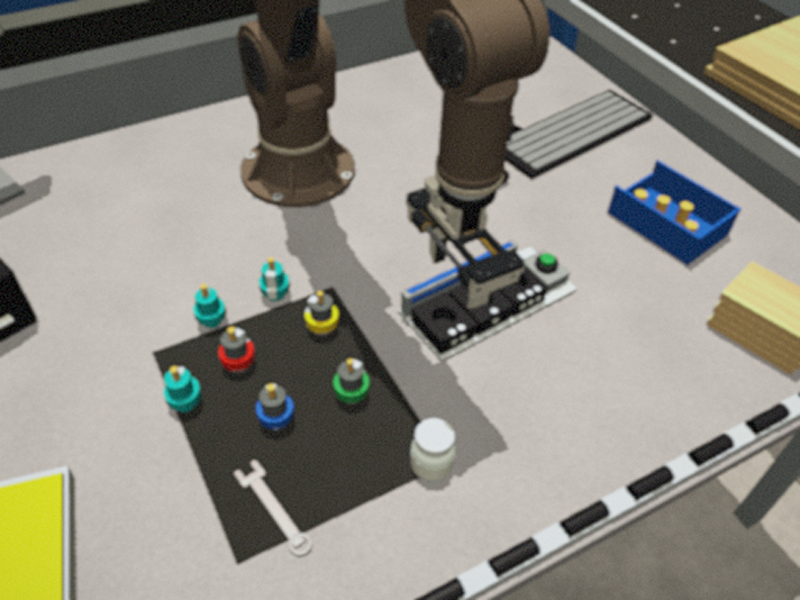

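View pics/a_wrist.png

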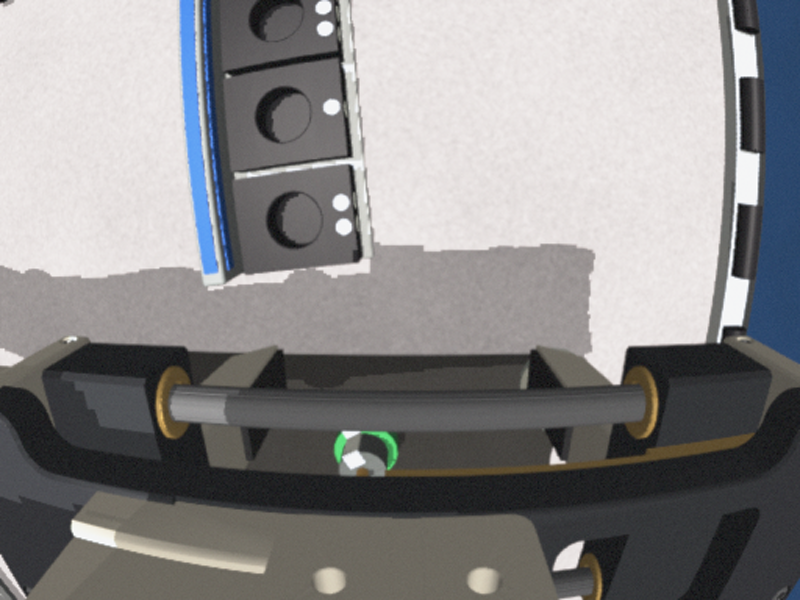

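The candidates for red in the 800x600 scene view are:
- red (235,350)
- turquoise look-alikes at (208,306), (273,279) and (181,390)

Yellow is at (321,315), blue at (274,407), and green (spare) at (350,384). In the wrist view the pockets along +y are two dots (295,220), one dot (283,115) and another at the top (275,18) that needs its dots counted. The button is beyond it.

I choose red at (235,350). Next I'll localise everything and check with a close crop.

```bash
cat > h.py <<'E'
import numpy as np,cv2
from scipy.spatial.transform import Rotation as Ro
from scipy.optimize import least_squares
def cloud(d,pose=None):
    """world xyz per pixel (HxWx3), nan where no reading; pose=(position,ee_rot) for wrist"""
    z=d["range_z"].astype(float).copy(); z[z<=0]=np.nan
    K=d["mtx"]; v,u=np.mgrid[:z.shape[0],:z.shape[1]]
    a=(u-K[0,2])/K[0,0]; b=(v-K[1,2])/K[1,1]
    if pose is None: return (np.dstack([a*z,b*z,z])-d["t"])@d["R"]
    r=np.hypot(a,b)+1e-12; s=np.tan(r)/r; z=np.where(r<1.3,z,np.nan)
    P=np.dstack([a*s*z,b*s*z,z]); T=np.asarray(d["tool_from_camera"])
    return (P@T[:3,:3].T+T[:3,3])@Ro.from_rotvec(pose[1]).as_matrix().T+pose[0]
def hsv(d): return cv2.cvtColor(d["pixels"],cv2.COLOR_RGB2HSV)
HUE=dict(red=[(0,6),(174,180)],yellow=[(22,34)],blue=[(106,118)],green=[(45,75)],turq=[(82,96)])
def blobs(d,P,name,zr=(.012,.06),xy=(.3,1.,-.6,.5)):
    H=hsv(d); m=np.zeros(H.shape[:2],bool)
    for a,b in HUE[name]: m|=(H[...,0]>=a)&(H[...,0]<=b)
    with np.errstate(invalid='ignore'):
        m&=(H[...,1]>120)&(H[...,2]>50)&(P[...,2]>zr[0])&(P[...,2]<zr[1])&(P[...,0]>xy[0])&(P[...,0]<xy[1])&(P[...,1]>xy[2])&(P[...,1]<xy[3])
    n,l,s,c=cv2.connectedComponentsWithStats(m.astype(np.uint8))
    return [(l==i,c[i],s[i,4]) for i in range(1,n) if s[i,4]>25]
def stripe(d,P,c,zt,R=.034):
    """yaw of stripe direction from white pixels near top faces around c, and mean vector"""
    H=hsv(d)
    with np.errstate(invalid='ignore'):
        r=np.hypot(P[...,0]-c[0],P[...,1]-c[1])
        m=(r<R)&(r>.009)&(H[...,1]<60)&(H[...,2]>170)&(P[...,2]>.03+zt)&(P[...,2]<.085+zt)
    q=P[m][:,:2]-c
    if len(q)<4: return None
    v=np.median(q/np.linalg.norm(q,axis=1)[:,None],axis=0)
    return np.arctan2(-v[1],-v[0]),len(q)  # own x yaw (stripe on -x)
def rim(P,m):
    q=P[m]; f=lambda p:np.clip(np.hypot(q[:,0]-p[0],q[:,1]-p[1])-.028,0,None)*3+0*p[0]
    # centre of the ring's extents on the top face
    t=q[q[:,2]>np.percentile(q[:,2],60)-.004][:,:2]
    c,r=cv2.minEnclosingCircle((t*1000).astype(np.float32)); return np.array(c)/1000,r
E
python3 - <<'E'
from h import *
ims={n:dict(np.load(f"pics/{n}0.npz")) for n in("scene","side")}
for n,d in ims.items():
    P=cloud(d)
    for k in HUE:
        for m,c,a in blobs(d,P,k):
            cc,r=rim(P,m); print(n,k,np.round(c),a,"c",np.round(cc,4),"r",round(r,1),"zmax",np.round(np.percentile(P[m][:,2],[5,95]),3),"yaw",stripe(d,P,cc,0))
s=ims["scene"]["pixels"][165:285,85:290,::-1]; w=ims["side"]["pixels"][:,:,::-1]
s=cv2.resize(s,(800,468),interpolation=cv2.INTER_CUBIC); cv2.imwrite("pics/b.png",s); cv2.imwrite("pics/c.png",w)
E
```

```text
scene red [151. 229.] 223 c [ 0.4479 -0.2975] r 28.9 zmax [0.022 0.045] yaw (np.float64(-1.0251577654590405), 20)
scene yellow [206. 206.] 197 c [ 0.442  -0.1397] r 28.0 zmax [0.021 0.044] yaw (np.float64(0.5064784350540983), 28)
scene yellow [ 38. 308.] 32 c [ 0.5667 -0.5994] r 16.8 zmax [0.041 0.047] yaw (np.float64(-0.25753642622313677), 93)
scene blue [278. 185.] 75 c [0.4882 0.0577] r 46.8 zmax [0.044 0.055] yaw (np.float64(0.4779074479200736), 15)
scene blue [176. 266.] 232 c [ 0.5804 -0.2837] r 28.9 zmax [0.023 0.043] yaw None
scene green [350. 166.] 58 c [0.5182 0.2781] r 13.7 zmax [0.047 0.059] yaw (np.float64(2.8089133595343796), 79)
scene green [224. 249.] 216 c [ 0.5914 -0.1571] r 28.4 zmax [0.024 0.043] yaw (np.float64(-1.2536254378675813), 22)
scene turq [180. 182.] 79 c [ 0.3401 -0.1689] r 18.9 zmax [0.023 0.055] yaw (np.float64(1.5106873917879147), 36)
scene turq [168. 182.] 34 c [ 0.3283 -0.202 ] r 10.5 zmax [0.033 0.059] yaw (np.float64(-2.302940858720229), 42)
scene turq [134. 200.] 222 c [ 0.3399 -0.3048] r 25.4 zmax [0.024 0.057] yaw (np.float64(0.781759095393969
[... 556 characters left out ...]
728947923718), 25)
side green [252. 164.] 80 c [ 0.5986 -0.1447] r 22.9 zmax [0.021 0.041] yaw (np.float64(-0.24947915024354753), 31)
side green [266. 161.] 48 c [ 0.5664 -0.1549] r 17.7 zmax [0.025 0.046] yaw (np.float64(-2.325843218241218), 32)
side green [245. 312.] 172 c [0.513  0.2813] r 13.6 zmax [0.05  0.059] yaw (np.float64(-0.37100635943047533), 247)
side turq [309. 114.] 28 c [ 0.4822 -0.3852] r 21.7 zmax [0.037 0.041] yaw (np.float64(0.4006774183894552), 23)
side turq [356. 141.] 212 c [ 0.3334 -0.2999] r 27.7 zmax [0.022 0.057] yaw (np.float64(-0.01117244165458142), 29)
side turq [357. 173.] 240 c [ 0.325  -0.1708] r 25.6 zmax [0.023 0.056] yaw (np.float64(2.127455036869085), 23)
```

View pics/b.png

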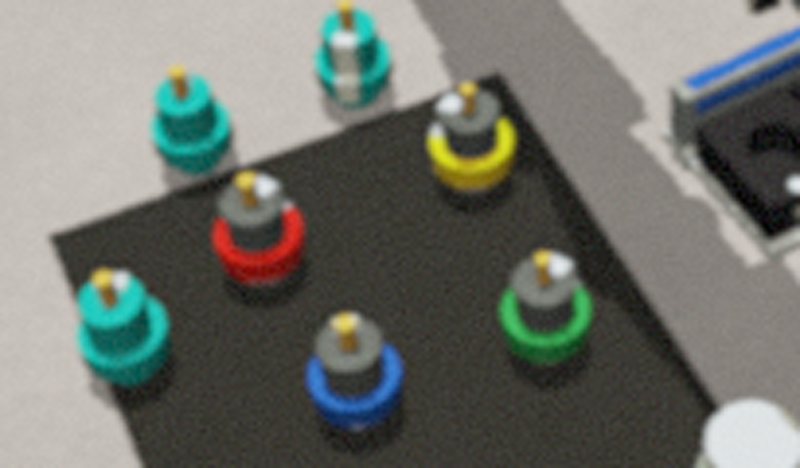

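The crop confirms red at crop (258,240): red flange and dark nut, with its stripe towards +y. The other three are turquoise all over, so they are the decoys. I'll move the wrist camera over the holders.

{"fn": "carry_out", "kwargs": {
  "commands": [
    [1,-0.95,-0.36,0,0,0,0],
    [1,-0.95,-0.36,0,0,0,0],
    [1,-0.95,-0.36,0,0,0,0],
    [1,-0.95,-0.36,0,0,0,0],
    [1,-0.95,-0.36,0,0,0,0],
    [1,-0.95,-0.36,0,0,0,0],
    [1,-0.95,-0.36,0,0,0,0]
  ]
}}

```text
clock: 0.85
position: [0.5614, -0.1672, 0.2453]
ee_rot: [-2.221, -2.221, 0.0]
force: [-0.0, -1.2, -1.2]
width: 0.999
gripper_force: 0.0
```

{"fn": "carry_out", "kwargs": {
  "commands": [
    [1,-0.95,-0.36,0,0,0,0],
    [1,-0.95,-0.36,0,0,0,0],
    [1,-0.95,-0.36,0,0,0,0],
    [1,-0.95,-0.36,0,0,0,0],
    [1,-0.95,-0.36,0,0,0,0],
    [1,-0.95,-0.36,0,0,0,0],
    [1,-0.95,-0.36,0,0,0,0],
    [1,0,0,0,0,0,0]
  ]
}}

```text
clock: 1.65
position: [0.4965, -0.3367, 0.2453]
ee_rot: [2.227, 2.215, -0.004]
force: [0.1, 0.4, 0.6]
width: 0.999
gripper_force: 0.0
```

```bash
python3 - <<'E'
from cell import arm
from h import *
def holders(d,P):
    for k in("red","yellow","blue","green"):
        for m,c,a in blobs(d,P,k):
            if a<80: continue
            cc,r=rim(P,m); print(k,np.round(c),a,"c",np.round(cc,4),"r",round(r,1),"z",np.round(np.percentile(P[m][:,2],[5,95]),3),"yaw",stripe(d,P,cc,0))
s=arm.observe(); d=arm.get_image("wrist"); np.savez("pics/w1.npz",pos=s["position"],rot=s["ee_rot"],**d)
print(s["clock"],s["position"],s["ee_rot"])
holders(d,cloud(d,(s["position"],s["ee_rot"])))
cv2.imwrite("pics/d.png",cv2.resize(d["pixels"][:,:,::-1],(800,600),interpolation=cv2.INTER_CUBIC))
# rack from first wrist picture (start pose)
d=dict(np.load("pics/wrist0.npz")); P=cloud(d,(np.array([.62452,-.00004,.24477]),np.array([-2.22079,-2.22067,.00184])))
H=hsv(d); X,Y,Z=P[...,0],P[...,1],P[...,2]
with np.errstate(invalid='ignore'):
    reg=(X>.4)&(X<.75)&(Y>-.05)&(Y<.4)
    w=reg&(H[...,1]<60)&(H[...,2]>185)&(Z>.04)&(Z<.052)
    top=reg&(H[...,2]<110)&(Z>.041)&(Z<.051)
    bar=reg&(Z>.058)&(Z<.070)&(H[...,0]>100)&(H[...,0]<125)&(H[...,1]>100)
n,l,st,c=cv2.connectedComponentsWithStats(w.astype(np.uint8))
for i in range(1,n):
    if st[i,4]>15: print("dot",np.round(c[i]),st[i,4],np.round(P[l==i].mean(0),4))
q=P[bar][:,:2]; vx,vy,x0,y0=cv2.fitLine(q.astype(np.float32),cv2.DIST_HUBER,0,.01,.01).ravel(); print("bar",vx,vy,x0,y0,len(q),"yaw",np.arctan2(-vx*np.sign(vy),abs(vy)), "z",np.median(P[bar][:,2]))
n,l,st,c=cv2.connectedComponentsWithStats(cv2.erode(top.astype(np.uint8),np.ones((2,2))))
for i in range(1,n):
    if st[i,4]>400:
        q=P[l==i]; print("top",st[i],np.round(q[:,2].mean(),4),cv2.minAreaRect((q[:,:2]*1000).astype(np.float32)))
E
```

```text
1.65 [ 0.49652338 -0.33672208  0.24533   ] [ 2.22748506  2.21477168 -0.00388838]
red [227. 140.] 562 c [ 0.4454 -0.2976] r 27.8 z [0.033 0.041] yaw (np.float64(-0.942254254836697), 208)
yellow [217.  23.] 554 c [ 0.4403 -0.1442] r 26.8 z [0.024 0.041] yaw (np.float64(0.33753201932595617), 236)
blue [325. 112.] 245 c [ 0.5784 -0.2683] r 23.0 z [0.034 0.041] yaw (np.float64(0.5579137924043363), 265)
blue [318. 143.] 265 c [ 0.5729 -0.2952] r 24.3 z [0.035 0.041] yaw (np.float64(-0.9781970642281318), 262)
green [330.  37.] 609 c [ 0.5886 -0.1582] r 27.8 z [0.026 0.041] yaw (np.float64(-1.0600247999288273), 176)
dot [207.   4.] 74 [0.5635 0.2052 0.046 ]
dot [208.  18.] 77 [0.5652 0.1872 0.046 ]
dot [212.  68.] 88 [0.5709 0.1254 0.0461]
dot [218. 129.] 93 [0.5773 0.0549 0.046 ]
dot [220. 145.] 87 [0.5789 0.0369 0.0458]
bar 0.09228416 -0.9957327 0.4700603 0.11043885 1594 yaw 0.09241565 z 0.06447487301389873
top [ 142    0   74   46 1805] 0.0453 ((527.9651489257812, 194.9457244873047), (89.16390991210938, 61.83365249633789), 5.173886299133301)
top [ 144   38   74   72 1466] 0.0455 ((534.3375244140625, 121.84124755859375), (90.6170654296875, 72.29940032958984), 6.00455904006958)
top [ 150  116   80   59 1866] 0.0454 ((541.9545288085938, 41.556793212890625), (89.62916564941406, 69.9320297241211), 5.343681812286377)
```

View pics/d.png

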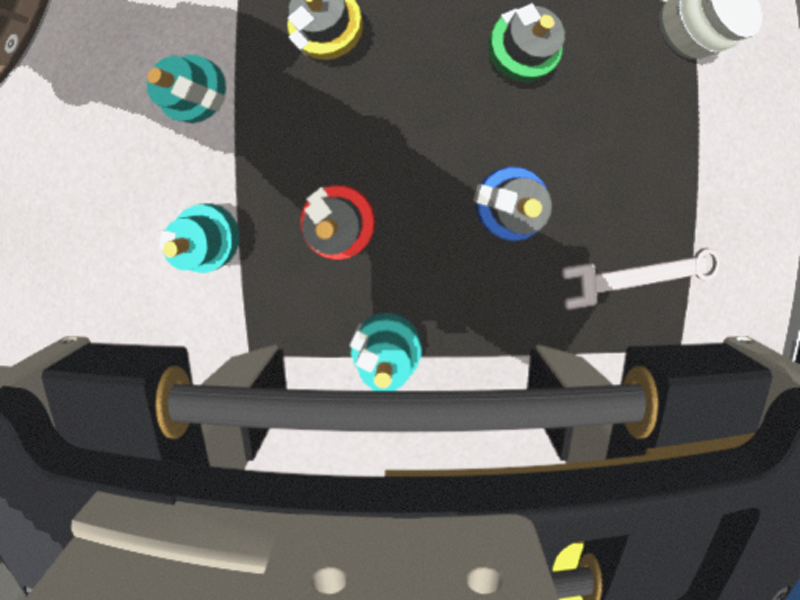

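All three targets show clearly in this view: red (335,222), blue (515,205) and yellow (325,20), each with its stripe visible. The green spare is at (527,45). Now precise fits for the holder axes, stripes and holes.

```bash
cat >> h.py <<'E'
def circ(q,r,c0):
    """fixed-radius disc position: centre minimising overshoot beyond r, robust; q Nx2 filled disc points"""
    hull=cv2.convexHull((q*1000).astype(np.float32))[:,0]/1000
    s=least_squares(lambda p:np.hypot(*(hull-p).T)-r,c0,loss="soft_l1",f_scale=.001); return s.x,np.sqrt(np.mean(s.fun**2))
def holder(d,P,c0,zo=0):
    X,Y,Z=P[...,0],P[...,1],P[...,2]; r0=np.hypot(X-c0[0],Y-c0[1])
    with np.errstate(invalid='ignore'):
        nut=(r0<.03)&(Z>zo+.066)&(Z<zo+.074)
        fl=(r0<.034)&(Z>zo+.037)&(Z<zo+.043)
    c,e=circ(P[nut][:,:2],.020,c0)
    cf,ef=circ(P[fl][:,:2],.028,c0)
    H=hsv(d); w=(nut|fl)&(H[...,1]<60)&(H[...,2]>150)
    q=P[w]; 
    cc=np.where((q[:,2]>zo+.055)[:,None],c,c)
    v=q[:,:2]-cc; k=np.hypot(*v.T)>.008; v=v[k]
    m=v.mean(0); a=np.arctan2(-m[1],-m[0])
    return c,e,cf,ef,a,k.sum(),nut.sum(),fl.sum()
E
python3 - <<'E'
from h import *
d=dict(np.load("pics/w1.npz")); P=cloud(d,(d["pos"],d["rot"]))
for n,c in dict(red=(.4454,-.2976),yellow=(.4403,-.1442),blue=(.576,-.283),green=(.5886,-.158)).items():
    c,e,cf,ef,a,*k=holder(d,P,np.array(c)); print(n,"nut",np.round(c*1e3,1),round(e*1e3,2),"flange",np.round(cf*1e3,1),round(ef*1e3,2),"yaw",round(a,3),k)
d=dict(np.load("pics/wrist0.npz")); P=cloud(d,(np.array([.62452,-.00004,.24477]),np.array([-2.22079,-2.22067,.00184])))
X,Y,Z=P[...,0],P[...,1],P[...,2]
for n,c in dict(p1=(.5343,.122),p2=(.5415,.0425),p3=(.527,.2017)).items():
    # rim: top-face pixels adjacent to hole
    r=np.hypot(X-c[0],Y-c[1])
    with np.errstate(invalid='ignore'): hole=((r<.028)&(Z<.042)).astype(np.uint8); 
    top=((r<.034)&(Z>.0435)&(Z<.048)).astype(np.uint8)
    ed=(top>0)&(cv2.dilate(hole,np.ones((3,3)))>0)
    q=P[ed][:,:2]; s=least_squares(lambda p:np.hypot(*(q-p[:2]).T)-p[2],[*c,.021],loss="soft_l1",f_scale=.001); print(n,len(q),np.round(s.x*1e3,1),np.sqrt(np.mean(s.fun**2))*1e3)
E
```

```text
red nut [ 444.8 -296.9] 0.54 flange [ 444.8 -297.4] 0.4 yaw -0.947 [np.int64(217), np.int64(949), np.int64(595)]
yellow nut [ 435.3 -140.3] 1.16 flange [ 435.4 -140. ] 1.42 yaw 1.207 [np.int64(446), np.int64(590), np.int64(510)]
blue nut [ 577.6 -283. ] 0.46 flange [ 578.  -283.2] 0.48 yaw -0.554 [np.int64(422), np.int64(878), np.int64(572)]
green nut [ 588.7 -156.9] 0.36 flange [ 588.7 -157. ] 0.31 yaw -0.853 [np.int64(326), np.int64(801), np.int64(551)]
p1 123 [534.4 121.9  21.5] 0.504789386231216
p2 126 [541.7  42.6  21.5] 0.4987902035581502
p3 95 [527.1 201.3  21.5] 0.5467756019324481
```

{"fn": "carry_out", "kwargs": {
  "commands": [
    [0.75,0.48,-0.72,0,0,0,0],
    [0.75,0.48,-0.72,0,0,0,0],
    [0.75,0.48,-0.72,0,0,0,0.4],
    [0.75,0,0,0,0,0,1],
    [0.75,0,0,0.5,0,0,1],
    [0.75,0,0,0.8,0,0,1],
    [0.75,0,0,0.8,0,0,1],
    [0.75,0,0,0.8,0,0,1]
  ]
}}

```text
clock: 2.5
position: [0.4455, -0.2953, 0.1723]
ee_rot: [-2.735, -1.545, -0.001]
force: [0.1, 0.7, -0.6]
width: 0.751
gripper_force: 0.0
```

{"fn": "carry_out", "kwargs": {
  "commands": [
    [0.75,0,0,0.8,0,0,1],
    [0.75,0,0,0.8,0,0,1],
    [0.75,0,0,0,0,0,1],
    [0.75,0,0,0,0,0,1],
    [0.75,0,0,0,0,0,1],
    [0.75,0,0,0,0,0,0],
    [0.75,0,0,0,0,0,0],
    [0.75,0,0,0,0,0,0]
  ]
}}

```text
clock: 3.3
position: [0.4452, -0.2961, 0.1331]
ee_rot: [-3.03, -0.828, -0.0]
force: [0.4, -0.1, -0.9]
width: 0.748
gripper_force: 0.0
```

```bash
cat >> h.py <<'E'
def go(s,tgt,psi=None):
    """print tool-axis shift to tgt (units of 0.025 m) and turn about z to bring the finger line to angle psi"""
    R=Ro.from_rotvec(s["ee_rot"]).as_matrix(); 
    th=np.arctan2(R[1,1],R[0,1]); print("t",s["clock"],"pos",np.round(s["position"],4),"finger angle",round(th,3),"tilt",np.round(R[:2,2],4),"w",round(s["width"],3),"grip",round(s["gripper_force"],1),"F",np.round(s["force"],1))
    print("units",np.round((np.array(tgt)-s["position"])@R/.025,3),"mm world",np.round((np.array(tgt)-s["position"])*1e3,1),end=" ")
    print("turn" ,None if psi is None else round(-(psi-th)/.1,2))
E
python3 - <<'E'
from cell import arm
from h import *
go(arm.observe(),[.4448,-.2971,.062],-1.04)
E
```

```text
t 3.3 pos [ 0.4452 -0.2961  0.1331] finger angle -1.037 tilt [0.0002 0.0002] w 0.748 grip 0.0 F [ 0.4 -0.1 -0.9]
units [-0.036  0.027  2.842] mm world [ -0.4  -1.  -71.1] turn 0.03
```

{"fn": "carry_out", "kwargs": {
  "commands": [
    [0.75,-0.03,0.02,0.7,0,0,0],
    [0.75,0,0,0.7,0,0,0],
    [0.75,0,0,0.7,0,0,0],
    [0.75,0,0,0.5,0,0,0],
    [0.75,0,0,0.24,0,0,0],
    [0.75,0,0,0,0,0,0],
    [0.3,0,0,0,0,0,0],
    [0.3,0,0,0,0,0,0]
  ],
  "squeeze": 25
}}

```text
clock: 4.1
position: [0.4451, -0.2976, 0.0627]
ee_rot: [3.031, 0.824, 0.002]
force: [0.2, 0.3, -0.2]
width: 0.625
gripper_force: 0.0
```

{"fn": "carry_out", "kwargs": {
  "commands": [
    [0.3,0,0,0,0,0,0],
    [0.3,0,0,0,0,0,0],
    [0.3,0,0,0,0,0,0]
  ]
}}

```text
clock: 4.4
position: [0.4447, -0.2972, 0.0624]
ee_rot: [3.031, 0.824, 0.001]
force: [-1.2, 1.2, 4.1]
width: 0.431
gripper_force: 25.0
```

{"fn": "carry_out", "kwargs": {
  "commands": [
    [0.3,0,0,-0.4,0,0,0],
    [0.3,0,0,-0.8,0,0,0],
    [0.3,0,0,-0.8,0,0,-0.4],
    [0.3,0,0,-0.8,0,0,-1],
    [0.3,0,0,-0.4,0,0,-1],
    [0.3,0,0,0,0,0,-1],
    [0.3,0,0,0,0,0,-1],
    [0.3,0,0,0,0,0,-1]
  ]
}}

```text
clock: 5.2
position: [0.4439, -0.2971, 0.1422]
ee_rot: [-2.698, -1.608, 0.001]
force: [0.2, -0.3, -6.0]
width: 0.428
gripper_force: 25.0
```

{"fn": "carry_out", "kwargs": {
  "commands": [
    [0.3,0,0,0,0,0,-1],
    [0.3,0,0,0,0,0,-1],
    [0.3,0,0,0,0,0,-1],
    [0.3,0,0,0,0,0,-1],
    [0.3,0,0,0,0,0,-1],
    [0.3,0.3,0.1,0,0,0,0],
    [0.3,0.7,0.2,0,0,0,0],
    [0.3,1,0.2,0,0,0,0]
  ]
}}

```text
clock: 6.0
position: [0.4568, -0.2475, 0.1421]
ee_rot: [2.228, 2.215, -0.001]
force: [1.1, 0.1, -6.1]
width: 0.429
gripper_force: 25.0
```

{"fn": "carry_out", "kwargs": {
  "commands": [
    [0.3,1,0.2,0,0,0,0],
    [0.3,1,0.2,0,0,0,0],
    [0.3,1,0.2,0,0,0,0],
    [0.3,1,0.2,0,0,0,0],
    [0.3,1,0.2,0,0,0,0],
    [0.3,1,0.2,0,0,0,0],
    [0.3,1,0.2,0,0,0,0],
    [0.3,1,0.2,0,0,0,0]
  ]
}}

```text
clock: 6.8
position: [0.4968, -0.0457, 0.1421]
ee_rot: [-2.225, -2.218, 0.001]
force: [-0.3, -0.2, -6.6]
width: 0.428
gripper_force: 25.0
```

{"fn": "carry_out", "kwargs": {
  "commands": [
    [0.3,1,0.2,0,0,0,0],
    [0.3,1,0.2,0,0,0,0],
    [0.3,1,0.2,0,0,0,0],
    [0.3,1,0.2,0,0,0,0],
    [0.3,1,0.2,0,0,0,0],
    [0.3,0.5,0.1,0,0,0,0],
    [0.3,0.2,0.1,0,0,0,0],
    [0.3,0,0,0,0,0,0]
  ]
}}

```text
clock: 7.6
position: [0.5271, 0.0952, 0.142]
ee_rot: [2.222, 2.221, -0.001]
force: [0.6, -0.3, -6.0]
width: 0.428
gripper_force: 25.0
```

```bash
python3 - <<'E'
from cell import arm
from h import *
go(arm.observe(),[.5344,.1219,.094],0.002)
s=arm.observe(); d=arm.get_image("wrist"); go(arm.observe(),[.5344,.1219,.088],0.002)
cv2.imwrite("pics/e.png",cv2.resize(d["pixels"][:,:,::-1],(800,600),interpolation=cv2.INTER_CUBIC))
E
```

```text
t 7.6 pos [0.5271 0.0952 0.142 ] finger angle -0.0 tilt [-0.0002 -0.0004] w 0.428 grip 25.0 F [ 0.6 -0.3 -6. ]
units [1.067 0.291 1.918] mm world [  7.3  26.7 -48. ] turn -0.02
t 7.65 pos [0.5269 0.0942 0.1419] finger angle -0.001 tilt [-0.0005 -0.0009] w 0.43 grip 25.0 F [-0.5 -0.1 -6.4]
units [1.111 0.298 2.155] mm world [  7.5  27.7 -53.9] turn -0.03
```

View pics/e.png

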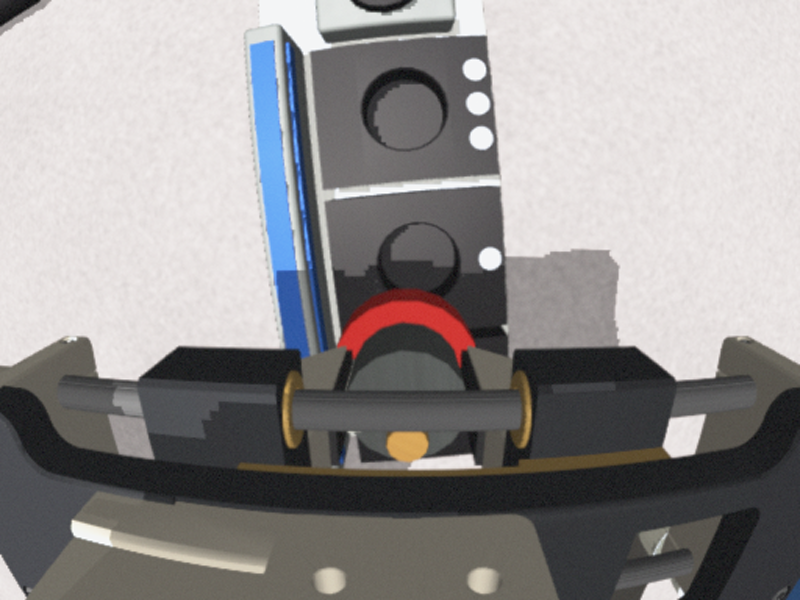

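The view shows red held at (407,330), the one-dot pocket at (420,258) just ahead, and the three-dot pocket at (404,108) beyond it. I'll remeasure the holes and the held flange from here.

```bash
cat >> h.py <<'E'
def hole(P,c):
    X,Y,Z=P[...,0],P[...,1],P[...,2]; r=np.hypot(X-c[0],Y-c[1])
    with np.errstate(invalid='ignore'):
        h=((r<.028)&(Z<.042)).astype(np.uint8); top=(r<.034)&(Z>.0435)&(Z<.048)
    q=P[top&(cv2.dilate(h,np.ones((3,3)))>0)][:,:2]
    s=least_squares(lambda p:np.hypot(*(q-p[:2]).T)-p[2],[*c,.021],loss="soft_l1",f_scale=.001); return len(q),np.round(s.x*1e3,1)
E
python3 - <<'E'
from cell import arm
from h import *
s=arm.observe(); d=arm.get_image("wrist"); P=cloud(d,(s["position"],s["ee_rot"]))
for c in((.5344,.1219),(.5271,.2013)): print(hole(P,c))
m=max(blobs(d,P,"red",zr=(.11,.125)),key=lambda b:b[2])[0]; q=P[m]; q=q[q[:,2]>np.percentile(q[:,2],50)-.003][:,:2]; q=q[q[:,1]>s["position"][1]+.015]
r=np.hypot(*(q-s["position"][:2]).T); hull=q[r>.0262]
f=least_squares(lambda p:np.hypot(*(hull-p).T)-.028,s["position"][:2],loss="soft_l1",f_scale=.001)
print("flange-TCP mm",np.round((f.x-s["position"][:2])*1e3,2),len(hull),"rmax",np.percentile(r,98), "z",np.percentile(P[m][:,2],[5,50,95]))
B=blobs(d,P,"green",zr=(.03,.08)); print([ (b[2],np.round(np.median(P[b[0]],axis=0),4)) for b in B])
go(s,[.5344,.1219,.098],0.002)
E
```

```text
(157, array([533.9, 122.3,  21.3]))
(178, array([526.7, 201.6,  21.3]))
flange-TCP mm [ 0.24 -1.54] 189 rmax 0.027266473269766778 z [0.11301574 0.11888491 0.12055256]
[]
t 7.65 pos [0.5269 0.0942 0.1419] finger angle -0.001 tilt [-0.0005 -0.0009] w 0.43 grip 25.0 F [-0.5 -0.1 -6.4]
units [1.11  0.298 1.755] mm world [  7.5  27.7 -43.9] turn -0.03
```

{"fn": "carry_out", "kwargs": {
  "commands": [
    [0.3,0.5,0.14,0,0,0,0],
    [0.3,0.46,0.1,0,0,0,0],
    [0.3,0.2,0.05,0,0,0,0],
    [0.3,0,0,0.4,0,0,0],
    [0.3,0,0,0.5,0,0,0],
    [0.3,0,0,0.3,0,0,0],
    [0.3,0,0,0,0,0,0],
    [0.3,0,0,0,0,0,0]
  ]
}}

```text
clock: 8.5
position: [0.5342, 0.1237, 0.1116]
ee_rot: [-2.222, -2.221, 0.001]
force: [-0.4, 0.2, -5.8]
width: 0.431
gripper_force: 25.0
```

```bash
python3 - <<'E'
from cell import arm
from h import *
go(arm.observe(),[.5341,.1231,.088],0.002)
E
```

```text
t 8.5 pos [0.5342 0.1237 0.1116] finger angle -0.001 tilt [-0.0009 -0.0004] w 0.431 grip 25.0 F [-0.4  0.2 -5.8]
units [-0.026 -0.001  0.944] mm world [ -0.1  -0.6 -23.6] turn -0.03
```

{"fn": "carry_out", "kwargs": {
  "commands": [
    [0.3,-0.02,0,0.2,0,0,0],
    [0.3,0,0,0.2,0,0,0],
    [0.3,0,0,0.2,0,0,0],
    [0.3,0,0,0.15,0,0,0],
    [0.3,0,0,0.1,0,0,0],
    [0.3,0,0,0.06,0,0,0],
    [0.3,0,0,0,0,0,0]
  ]
}}

```text
clock: 9.2
position: [0.5343, 0.1236, 0.0891]
ee_rot: [-2.221, -2.221, 0.0]
force: [-0.5, -0.8, -5.8]
width: 0.43
gripper_force: 25.0
```

{"fn": "carry_out", "kwargs": {
  "commands": [
    [0.3,0,0,0.05,0,0,0],
    [0.3,0,0,0.02,0,0,0],
    [0.3,0,0,0,0,0,0]
  ]
}}

```text
clock: 9.5
position: [0.5346, 0.1238, 0.0884]
ee_rot: [2.221, 2.221, 0.001]
force: [-3.8, -1.6, 4.7]
width: 0.428
gripper_force: 25.0
```

{"fn": "carry_out", "kwargs": {
  "commands": [
    [0.6,0,0,0,0,0,0],
    [0.6,0,0,0,0,0,0],
    [0.6,0,0,-0.3,0,0,0],
    [0.6,0,0,-0.9,0,0,0],
    [0.6,0,0,-1,0,0,0],
    [0.6,0,0,-1,0,0,0],
    [0.75,-0.4,0,-1,0,0,0],
    [0.75,-0.9,0,-1,0,0,0]
  ]
}}

```text
clock: 10.3
position: [0.5345, 0.093, 0.2193]
ee_rot: [-2.218, -2.225, -0.003]
force: [1.1, 0.0, 0.9]
width: 0.723
gripper_force: 0.0
```

{"fn": "carry_out", "kwargs": {
  "commands": [
    [0.75,-1,0,-0.6,0,0,0],
    [0.75,-1,0,0,0,0,0],
    [0.75,-1,0,0,0,0,0],
    [0.75,-0.6,0,0,0,0,0],
    [0.75,0,0,0,0,0,0]
  ]
}}

```text
clock: 10.8
position: [0.5345, -0.0015, 0.2332]
ee_rot: [2.225, 2.216, 0.0]
force: [-0.4, 0.2, 0.2]
width: 0.749
gripper_force: 0.0
```

```bash
python3 - <<'E'
from cell import arm
from h import *
s=arm.observe(); d=arm.get_image("wrist"); P=cloud(d,(s["position"],s["ee_rot"]))
c,e,cf,ef,a,*k=holder(d,P,np.array([.5341,.1221]),.026); print("red nut",c,e,"fl",cf,ef,"yaw",a,k)
r=np.hypot(P[...,0]-.5341,P[...,1]-.1221); Hh=hsv(d); m=(r<.035)&(Hh[...,1]>150)&((Hh[...,0]<7)|(Hh[...,0]>173)); print("red z",np.nanpercentile(P[m][:,2],[5,50,95]))
print(hole(P,(.5415,.0426)))
go(s,[.48,-.22,.246],0)
E
```

```text
red nut [0.53459835 0.12269408] 0.0003855754618377945 fl [0.53473204 0.12290877] 0.0004610353377853146 yaw 0.13882315585075206 [np.int64(1068), np.int64(1209), np.int64(731)]
red z [0.05883483 0.06542235 0.06672673]
(144, array([541.3,  42.6,  21.4]))
t 10.8 pos [ 0.5345 -0.0015  0.2332] finger angle -0.004 tilt [ 0.001 -0.001] w 0.749 grip 0.0 F [-0.4  0.2  0.2]
units [-8.749 -2.145 -0.504] mm world [ -54.5 -218.5   12.8] turn -0.04
```

{"fn": "carry_out", "kwargs": {
  "commands": [
    [0.75,-0.5,-0.15,0,0,0,0],
    [0.75,-1,-0.25,0,0,0,0],
    [0.75,-1,-0.25,0,0,0,0],
    [0.75,-1,-0.25,0,0,0,0],
    [0.75,-1,-0.25,-0.2,0,0,0],
    [0.75,-1,-0.25,-0.2,0,0,0],
    [0.75,-1,-0.25,0,0,0,0],
    [0.75,-1,-0.25,0,0,0,0]
  ]
}}

```text
clock: 11.65
position: [0.4866, -0.1868, 0.2428]
ee_rot: [2.22, 2.223, 0.001]
force: [0.7, -0.8, -0.0]
width: 0.749
gripper_force: 0.0
```

{"fn": "carry_out", "kwargs": {
  "commands": [
    [0.75,-0.8,-0.2,0,0,0,0],
    [0.75,-0.4,-0.05,0,0,0,0],
    [0.75,0,0,0,0,0,0],
    [0.75,0,0,0,0,0,0]
  ]
}}

```text
clock: 12.05
position: [0.481, -0.2151, 0.2425]
ee_rot: [-2.22, -2.222, -0.001]
force: [0.1, 0.8, -0.4]
width: 0.753
gripper_force: 0.0
```

```bash
sed -i 's/(H\[...,1\]<60)&(H\[...,2\]>150)/(H[...,1]<50)\&(H[...,2]>195)/' h.py; python3 - <<'E'
from cell import arm
from h import *
s=arm.observe(); d=arm.get_image("wrist"); np.savez("pics/w2.npz",pos=s["position"],rot=s["ee_rot"],**d); P=cloud(d,(s["position"],s["ee_rot"]))
H=hsv(d)
for n,c in dict(yellow=(.4375,-.1405),green=(.5886,-.157)).items():
    c,e,cf,ef,a,*k=holder(d,P,np.array(c)); print(n,"nut",np.round(c*1e3,1),round(e*1e3,2),"fl",np.round(cf*1e3,1),round(ef*1e3,2),"yaw",a,k)
go(s,[*c,.062],0)
d1=dict(np.load("pics/w1.npz")); P1=cloud(d1,(d1["pos"],d1["rot"]))
for n,c in dict(red=(.4448,-.297),blue=(.5777,-.283)).items():
    c,e,cf,ef,a,*k=holder(d1,P1,np.array(c)); print(n,"nut",np.round(c*1e3,1),round(e*1e3,2),"yaw",a,k)
A=d["pixels"][60:170,140:280,::-1]; B=d1["pixels"][90:170,290:370,::-1]
cv2.imwrite("pics/f.png",np.hstack([cv2.resize(A,(509,400),interpolation=cv2.INTER_CUBIC),cv2.resize(B,(290,400),interpolation=cv2.INTER_CUBIC)]))
E
```

```text
yellow nut [ 435.5 -139.5] 0.45 fl [ 435.7 -139.9] 0.4 yaw 0.7065619823546563 [np.int64(176), np.int64(994), np.int64(666)]
green nut [ 588.6 -156.8] 0.42 fl [ 588.9 -157. ] 0.61 yaw -1.0757609605330942 [np.int64(233), np.int64(882), np.int64(539)]
t 12.05 pos [ 0.481  -0.2151  0.2425] finger angle 0.001 tilt [0.0001 0.0007] w 0.753 grip 0.0 F [ 0.1  0.8 -0.4]
units [2.321 4.307 7.221] mm world [ 107.6   58.3 -180.5] turn 0.01
red nut [ 444.8 -296.9] 0.54 yaw -0.9478220846195854 [np.int64(195), np.int64(949), np.int64(595)]
blue nut [ 577.6 -283. ] 0.46 yaw -0.2637803387259127 [np.int64(236), np.int64(878), np.int64(572)]
```

View pics/f.png

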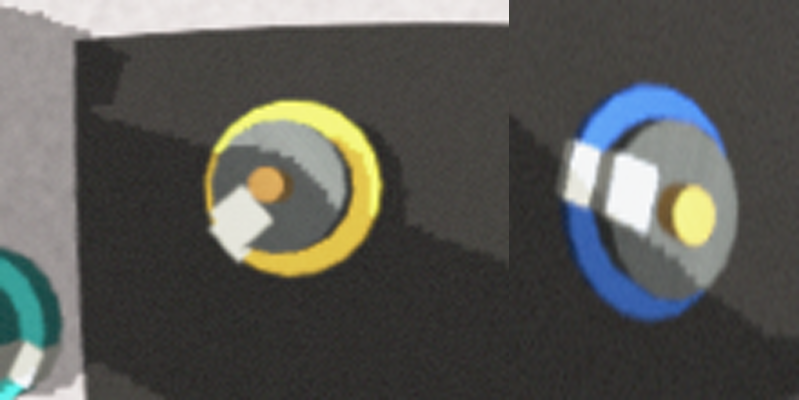

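The left crop shows yellow with its stripe pointing lower-left at (240,225). The right crop shows blue with its stripe pointing left and slightly up at (610,185). The fitted yaws are 0.71 and -0.26, which agree with both.

{"fn": "carry_out", "kwargs": {
  "commands": [
    [0.75,0.75,-0.45,0,0,0,0],
    [0.75,0.75,-0.45,0,0,0,0],
    [0.75,0.75,-0.45,0,0,0,0],
    [0.75,0.75,-0.45,0.5,0,0,0],
    [0.75,0.02,-0.02,0.9,0,0,-1],
    [0.75,0,0,0.9,0,0,-1],
    [0.75,0,0,0.9,0,0,-1],
    [0.75,0,0,0.9,0,0,-1]
  ]
}}

```text
clock: 12.9
position: [0.4355, -0.1393, 0.1394]
ee_rot: [1.727, 2.624, 0.001]
force: [1.7, 0.1, -0.9]
width: 0.75
gripper_force: 0.0
```

{"fn": "carry_out", "kwargs": {
  "commands": [
    [0.75,0,0,0.4,0,0,-1],
    [0.75,0,0,0,0,0,-1],
    [0.75,0,0,0,0,0,-0.14],
    [0.75,0,0,0,0,0,0],
    [0.75,0,0,0,0,0,0]
  ]
}}

```text
clock: 13.4
position: [0.4355, -0.1404, 0.1304]
ee_rot: [1.448, 2.787, 0.001]
force: [0.8, -0.1, 0.1]
width: 0.752
gripper_force: 0.0
```

```bash
python3 - <<'E'
from cell import arm
from h import *
go(arm.observe(),[.4356,-.1397,.062],.614)
E
```

```text
t 13.4 pos [ 0.4355 -0.1404  0.1304] finger angle 0.612 tilt [ 0.0008 -0.    ] w 0.752 grip 0.0 F [ 0.8 -0.1  0.1]
units [0.022 0.019 2.735] mm world [  0.1   0.7 -68.4] turn -0.02
```

{"fn": "carry_out", "kwargs": {
  "commands": [
    [0.75,0.02,0.02,0.7,0,0,0],
    [0.75,0,0,0.7,0,0,0],
    [0.75,0,0,0.7,0,0,0],
    [0.75,0,0,0.4,0,0,0],
    [0.75,0,0,0.23,0,0,0],
    [0.75,0,0,0,0,0,0],
    [0.3,0,0,0,0,0,0],
    [0.3,0,0,0,0,0,0]
  ],
  "squeeze": 25
}}

```text
clock: 14.2
position: [0.4357, -0.1402, 0.0624]
ee_rot: [1.446, 2.788, 0.0]
force: [0.3, -0.5, 0.4]
width: 0.629
gripper_force: 0.0
```

{"fn": "carry_out", "kwargs": {
  "commands": [
    [0.3,0,0,0,0,0,0],
    [0.3,0,0,0,0,0,0],
    [0.3,0,0,0,0,0,0],
    [0.3,0,0,0,0,0,0]
  ]
}}

```text
clock: 14.6
position: [0.4355, -0.1402, 0.0621]
ee_rot: [1.446, 2.788, 0.0]
force: [-0.2, 0.1, 5.3]
width: 0.429
gripper_force: 25.0
```

{"fn": "carry_out", "kwargs": {
  "commands": [
    [0.3,0,0,-0.4,0,0,0],
    [0.3,0,0,-0.8,0,0,0],
    [0.3,0,0,-0.8,0,0,0.14],
    [0.3,0,0,-0.8,0,0,1],
    [0.3,0,0,-0.4,0,0,1],
    [0.3,0,0,0,0,0,1],
    [0.3,0,0,0,0,0,1],
    [0.3,0,0,0,0,0,1]
  ]
}}

```text
clock: 15.4
position: [0.4344, -0.1399, 0.142]
ee_rot: [-2.112, -2.324, 0.001]
force: [-0.1, -0.2, -5.1]
width: 0.434
gripper_force: 25.0
```

{"fn": "carry_out", "kwargs": {
  "commands": [
    [0.3,0,0,0,0,0,1],
    [0.3,0.3,0.2,0,0,0,0],
    [0.3,0.7,0.4,0,0,0,0],
    [0.3,1,0.6,0,0,0,0],
    [0.3,1,0.6,0,0,0,0],
    [0.3,1,0.6,0,0,0,0],
    [0.3,1,0.6,0,0,0,0],
    [0.3,1,0.6,0,0,0,0]
  ]
}}

```text
clock: 16.2
position: [0.5254, 0.0118, 0.1417]
ee_rot: [-2.217, -2.225, 0.001]
force: [0.5, -0.4, -5.1]
width: 0.429
gripper_force: 25.0
```

{"fn": "carry_out", "kwargs": {
  "commands": [
    [0.3,0.8,0.4,0,0,0,0],
    [0.3,0.4,0.2,0,0,0,0],
    [0.3,0.1,0.03,0,0,0,0],
    [0.3,0,0,0,0,0,0],
    [0.3,0,0,0,0,0,0]
  ]
}}

```text
clock: 16.7
position: [0.5403, 0.0409, 0.1417]
ee_rot: [2.223, 2.22, -0.002]
force: [0.1, -0.2, -5.4]
width: 0.428
gripper_force: 25.0
```

```bash
python3 - <<'E'
from cell import arm
from h import *
go(arm.observe(),[.5414,.0430,.088],0)
E
```

```text
t 16.7 pos [0.5403 0.0409 0.1417] finger angle -0.001 tilt [-0.0008 -0.0009] w 0.428 grip 25.0 F [ 0.1 -0.2 -5.4]
units [0.087 0.046 2.148] mm world [  1.1   2.1 -53.7] turn -0.01
```

{"fn": "carry_out", "kwargs": {
  "commands": [
    [0.3,0.09,0.05,0,0,0,0],
    [0.3,0,0,0.4,0,0,0],
    [0.3,0,0,0.5,0,0,0],
    [0.3,0,0,0.3,0,0,0],
    [0.3,0,0,0.2,0,0,0],
    [0.3,0,0,0.2,0,0,0],
    [0.3,0,0,0.2,0,0,0],
    [0.3,0,0,0,0,0,0]
  ]
}}

```text
clock: 17.5
position: [0.5418, 0.0444, 0.0961]
ee_rot: [-2.221, -2.221, 0.002]
force: [0.7, -0.6, -5.5]
width: 0.426
gripper_force: 25.0
```

{"fn": "carry_out", "kwargs": {
  "commands": [
    [0.3,0,0,0.15,0,0,0],
    [0.3,0,0,0.1,0,0,0],
    [0.3,0,0,0.07,0,0,0],
    [0.3,0,0,0.03,0,0,0],
    [0.3,0,0,0,0,0,0]
  ]
}}

```text
clock: 18.0
position: [0.5421, 0.044, 0.0882]
ee_rot: [2.222, 2.221, -0.001]
force: [-2.2, -3.7, -0.7]
width: 0.432
gripper_force: 25.0
```

{"fn": "carry_out", "kwargs": {
  "commands": [
    [0.6,0,0,0,0,0,0],
    [0.6,0,0,0,0,0,0],
    [0.6,0,0,-0.3,0,0,0],
    [0.6,0,0,-0.9,0,0,0],
    [0.6,0,0,-1,0,0,0],
    [0.6,0,0,-1,0,0,0],
    [0.75,-0.4,0,-1,0,0,0],
    [0.75,-0.9,0,-1,0,0,0]
  ]
}}

```text
clock: 18.8
position: [0.5426, 0.0143, 0.22]
ee_rot: [2.217, 2.226, 0.004]
force: [1.1, -1.1, -0.2]
width: 0.722
gripper_force: 0.0
```

{"fn": "carry_out", "kwargs": {
  "commands": [
    [0.75,-1,0,-0.6,0,0,0],
    [0.75,-1,0,0,0,0,0],
    [0.75,-1,0,0,0,0,0],
    [0.75,-0.6,0,0,0,0,0],
    [0.75,0,0,0,0,0,0]
  ]
}}

```text
clock: 19.3
position: [0.5424, -0.0803, 0.234]
ee_rot: [2.224, 2.216, 0.001]
force: [0.9, -0.2, 0.2]
width: 0.749
gripper_force: 0.0
```

```bash
python3 - <<'E'
from cell import arm
from h import *
s=arm.observe(); d=arm.get_image("wrist"); P=cloud(d,(s["position"],s["ee_rot"]))
for n,c in dict(red=(.5341,.1221),yellow=(.5414,.0426)).items():
    C,e,cf,ef,a,*k=holder(d,P,np.array(c),.026); print(n,"nut",C,e,"fl",cf,ef,"yaw",a,k)
    b=[b for b in blobs(d,P,n,zr=(.03,.09),xy=(c[0]-.04,c[0]+.04,c[1]-.04,c[1]+.04))]; print([np.percentile(P[x[0]][:,2],[50,95]) for x in b])
go(s,[.5777,-.2831,.062],-.356)
E
```

```text
red nut [0.5342863  0.12234352] 0.000249099628544071 fl [0.53464518 0.1229174 ] 0.0014713135315386875 yaw 0.30304503130230637 [np.int64(17), np.int64(19), np.int64(474)]
[array([0.06484193, 0.06696153])]
yellow nut [0.5423097 0.0441958] 0.00042790294493663943 fl [0.54251097 0.04432119] 0.0004850312564528267 yaw 0.0698280697617094 [np.int64(293), np.int64(1263), np.int64(718)]
[array([0.06539015, 0.06689583]), array([0.06550086, 0.06700725])]
t 19.3 pos [ 0.5424 -0.0803  0.234 ] finger angle -0.004 tilt [ 0.0015 -0.0009] w 0.749 grip 0.0 F [ 0.9 -0.2  0.2]
units [-8.101  1.431  6.888] mm world [  35.3 -202.8 -172. ] turn 3.52
```

{"fn": "carry_out", "kwargs": {
  "commands": [
    [0.75,-0.5,0.1,0,0,0,0],
    [0.75,-1,0.18,0,0,0,0],
    [0.75,-1,0.18,0,0,0,0],
    [0.75,-1,0.18,0,0,0,0],
    [0.75,-1,0.18,0,0,0,0],
    [0.75,-1,0.18,0,0,0,0],
    [0.75,-1,0.18,0,0,0,0],
    [0.75,-1,0.18,0,0,0,0]
  ]
}}

```text
clock: 20.15
position: [0.5769, -0.2657, 0.2331]
ee_rot: [-2.22, -2.223, -0.001]
force: [1.0, 0.4, 0.5]
width: 0.745
gripper_force: 0.0
```

{"fn": "carry_out", "kwargs": {
  "commands": [
    [0.75,-0.4,0.07,0,0,0,0],
    [0.75,-0.2,0,0.3,0,0,0],
    [0.75,0,0,0.8,0,0,0.5],
    [0.75,0,0,0.9,0,0,1],
    [0.75,0,0,0.9,0,0,1],
    [0.75,0,0,0.9,0,0,1],
    [0.75,0,0,0.3,0,0,0],
    [0.75,0,0,0,0,0,0]
  ]
}}

```text
clock: 20.95
position: [0.5775, -0.2787, 0.1293]
ee_rot: [-2.568, -1.805, 0.002]
force: [-0.0, 0.5, 0.3]
width: 0.751
gripper_force: 0.0
```

```bash
python3 - <<'E'
from cell import arm
from h import *
go(arm.observe(),[.5777,-.2831,.062],-.356)
E
```

```text
t 20.95 pos [ 0.5775 -0.2787  0.1293] finger angle -0.346 tilt [-0.0023  0.0014] w 0.751 grip 0.0 F [-0.   0.5  0.3]
units [-0.164  0.074  2.692] mm world [  0.2  -4.4 -67.3] turn 0.1
```

{"fn": "carry_out", "kwargs": {
  "commands": [
    [0.75,-0.16,0.07,0,0,0,0.1],
    [0.75,0,0,0.7,0,0,0],
    [0.75,0,0,0.7,0,0,0],
    [0.75,0,0,0.7,0,0,0],
    [0.75,0,0,0.4,0,0,0],
    [0.75,0,0,0.2,0,0,0],
    [0.75,0,0,0,0,0,0],
    [0.3,0,0,0,0,0,0]
  ],
  "squeeze": 25
}}

```text
clock: 21.75
position: [0.5788, -0.2851, 0.064]
ee_rot: [2.582, 1.787, 0.001]
force: [-0.1, 0.8, 0.2]
width: 0.701
gripper_force: 0.0
```

{"fn": "carry_out", "kwargs": {
  "commands": [
    [0.3,0,0,0,0,0,0],
    [0.3,0,0,0,0,0,0],
    [0.3,0,0,0,0,0,0],
    [0.3,0,0,0,0,0,0],
    [0.3,0,0,0,0,0,0]
  ]
}}

```text
clock: 22.25
position: [0.5781, -0.2847, 0.0633]
ee_rot: [-2.583, -1.788, -0.0]
force: [-1.5, 0.4, 4.0]
width: 0.431
gripper_force: 25.0
```

```bash
python3 - <<'E'
from cell import arm
from h import *
go(arm.observe(),[.5777,-.2831,.062],0)
E
```

```text
t 22.25 pos [ 0.5781 -0.2847  0.0633] finger angle -0.36 tilt [-0.      0.0001] w 0.431 grip 25.0 F [-1.5  0.4  4. ]
units [ 0.055 -0.039  0.053] mm world [-0.4  1.6 -1.3] turn -3.6
```

{"fn": "carry_out", "kwargs": {
  "commands": [
    [0.3,0,0,-0.4,0,0,0],
    [0.3,0,0,-0.8,0,0,0],
    [0.3,0,0,-1,0,0,-0.6],
    [0.3,0,0,-1,0,0,-1],
    [0.3,0,0,-1,0,0,-1],
    [0.3,0,0,-1,0,0,-1],
    [0.3,0,0,-0.6,0,0,0],
    [0.3,0,0,-0.3,0,0,0]
  ]
}}

```text
clock: 23.05
position: [0.5785, -0.2851, 0.2173]
ee_rot: [2.221, 2.22, 0.001]
force: [-0.3, -0.0, -5.9]
width: 0.433
gripper_force: 24.9
```

{"fn": "carry_out", "kwargs": {
  "commands": [
    [0.3,0.3,0,0,0,0,0],
    [0.3,0.7,-0.1,0,0,0,0],
    [0.3,1,-0.1,0,0,0,0],
    [0.3,1,-0.1,0,0,0,0],
    [0.3,1,-0.1,0,0,0,0],
    [0.3,1,-0.1,0,0,0,0],
    [0.3,1,-0.1,0,0,0,0],
    [0.3,1,-0.1,0,0,0,0]
  ]
}}

```text
clock: 23.85
position: [0.5593, -0.1067, 0.2142]
ee_rot: [-2.218, -2.221, 0.002]
force: [0.7, -0.3, -4.4]
width: 0.424
gripper_force: 24.9
```

{"fn": "carry_out", "kwargs": {
  "commands": [
    [0.3,1,-0.1,0,0,0,0],
    [0.3,1,-0.1,0,0,0,0],
    [0.3,1,-0.1,0,0,0,0],
    [0.3,1,-0.1,0,0,0,0],
    [0.3,1,-0.1,0,0,0,0],
    [0.3,1,-0.1,0,0,0,0],
    [0.3,1,-0.1,0,0,0,0],
    [0.3,1,-0.1,0,0,0,0]
  ]
}}

```text
clock: 24.65
position: [0.5387, 0.0927, 0.2142]
ee_rot: [-2.219, -2.222, 0.003]
force: [1.0, 0.3, -4.9]
width: 0.429
gripper_force: 24.9
```

{"fn": "carry_out", "kwargs": {
  "commands": [
    [0.3,1,-0.1,0,0,0,0],
    [0.3,1,-0.1,0,0,0,0],
    [0.3,1,-0.1,0,0,0,0],
    [0.3,0.8,-0.1,0,0,0,0],
    [0.3,0.4,-0.1,0,0,0,0],
    [0.3,0.2,0,0,0,0,0],
    [0.3,0,0,0,0,0,0],
    [0.3,0,0,0,0,0,0]
  ]
}}

```text
clock: 25.45
position: [0.5283, 0.199, 0.2153]
ee_rot: [2.223, 2.22, -0.001]
force: [-0.1, -0.5, -4.7]
width: 0.434
gripper_force: 24.9
```

```bash
python3 - <<'E'
from cell import arm
from h import *
go(arm.observe(),[.5268,.2003,.0893],-.004)
E
```

```text
t 25.45 pos [0.5283 0.199  0.2153] finger angle -0.001 tilt [-0.0002 -0.0009] w 0.434 grip 24.9 F [-0.1 -0.5 -4.7]
units [ 0.055 -0.059  5.04 ] mm world [  -1.5    1.3 -126. ] turn 0.03
```

```bash
python3 - <<'E'
from cell import arm
from h import *
s=arm.observe(); d=arm.get_image("wrist"); P=cloud(d,(s["position"],s["ee_rot"]))
for m,c,a in blobs(d,P,"green",zr=(.03,.09),xy=(.45,.6,.22,.35)):
    print(c,a,"rim",rim(P,m),"mean",P[m].mean(0),"z",np.percentile(P[m][:,2],[5,50,95]))
print("p3",hole(P,(.5268,.2015)))
E
```

```text
[248.18374558 106.45583039] 283 rim (array([0.51474115, 0.27887033]), 13.346004486083984) mean [0.51759605 0.27777688 0.05709722] z [0.0553303  0.05730376 0.05850623]
p3 (95, array([526.2, 201.7,  21.5]))
```

{"fn": "carry_out", "kwargs": {
  "commands": [
    [0.3,0.05,-0.06,0.4,0,0,0],
    [0.3,0,0,0.8,0,0,0],
    [0.3,0,0,0.9,0,0,0],
    [0.3,0,0,0.9,0,0,0],
    [0.3,0,0,0.7,0,0,0],
    [0.3,0,0,0.3,0,0,0],
    [0.3,0,0,0,0,0,0],
    [0.3,0,0,0,0,0,0]
  ]
}}

```text
clock: 26.3
position: [0.5272, 0.2015, 0.116]
ee_rot: [2.222, 2.221, 0.001]
force: [-0.1, -0.5, -4.5]
width: 0.427
gripper_force: 24.9
```

```bash
python3 - <<'E'
from cell import arm
from h import *
go(arm.observe(),[.5268,.2003,.0893],-.004)
E
```

```text
t 26.3 pos [0.5272 0.2015 0.116 ] finger angle -0.0 tilt [0.0007 0.0003] w 0.427 grip 24.9 F [-0.1 -0.5 -4.5]
units [-0.048 -0.018  1.069] mm world [ -0.4  -1.2 -26.7] turn 0.04
```

{"fn": "carry_out", "kwargs": {
  "commands": [
    [0.3,-0.03,-0.02,0,0,0,0],
    [0.3,0,0,0.25,0,0,0],
    [0.3,0,0,0.2,0,0,0],
    [0.3,0,0,0.2,0,0,0],
    [0.3,0,0,0.2,0,0,0],
    [0.3,0,0,0.12,0,0,0],
    [0.3,0,0,0.05,0,0,0],
    [0.3,0,0,0,0,0,0]
  ]
}}

```text
clock: 27.1
position: [0.5262, 0.2007, 0.0899]
ee_rot: [-2.221, -2.221, 0.0]
force: [-0.1, -0.8, -4.4]
width: 0.432
gripper_force: 24.9
```

{"fn": "carry_out", "kwargs": {
  "commands": [
    [0.3,0,0,0.04,0,0,0],
    [0.3,0,0,0.03,0,0,0],
    [0.3,0,0,0,0,0,0]
  ]
}}

```text
clock: 27.4
position: [0.5264, 0.2009, 0.0893]
ee_rot: [2.221, 2.221, 0.001]
force: [-4.4, 0.2, 6.8]
width: 0.433
gripper_force: 25.0
```

{"fn": "carry_out", "kwargs": {
  "commands": [
    [0.6,0,0,0,0,0,0],
    [0.6,0,0,0,0,0,0],
    [0.6,0,0,-0.3,0,0,0],
    [0.6,0,0,-0.9,0,0,0],
    [0.6,0,0,-1,0,0,0],
    [0.6,0,0,-1,0,0,0],
    [0.6,-0.4,0,-1,0,0,0],
    [0.6,-0.9,0,-1,0,0,0]
  ]
}}

```text
clock: 28.2
position: [0.5262, 0.17, 0.22]
ee_rot: [-2.218, -2.225, -0.003]
force: [-0.3, -0.9, 0.2]
width: 0.601
gripper_force: 0.0
```

{"fn": "carry_out", "kwargs": {
  "commands": [
    [0.3,-1,0,-0.6,0,0,0],
    [0.3,-1,0,0,0,0,0],
    [0.3,-1,0,0,0,0,0],
    [0.3,-1,0,0,0,0,0],
    [0.1,-1,0,0,0,0,0],
    [0,-1,0,0,0,0,0],
    [0,-0.4,0,0,0,0,0],
    [0,0,0,0,0,0,0]
  ]
}}

```text
clock: 29.0
position: [0.5264, 0.007, 0.2338]
ee_rot: [2.224, 2.218, 0.001]
force: [-0.3, 0.1, 0.5]
width: 0.021
gripper_force: 0.0
```

```bash
python3 - <<'E'
from cell import arm
from h import *
s=arm.observe(); d=arm.get_image("wrist"); P=cloud(d,(s["position"],s["ee_rot"]))
for n,c in dict(red=(.5341,.1221),yellow=(.5414,.0426),blue=(.5266,.2015)).items():
    try:
        C,e,cf,ef,a,*k=holder(d,P,np.array(c),.026); print(n,"nut",C,e,"fl",cf,ef,"yaw",a,k)
    except Exception as x: print(n,x)
    print([np.percentile(P[x[0]][:,2],[50,95]) for x in blobs(d,P,n,zr=(.03,.09),xy=(c[0]-.04,c[0]+.04,c[1]-.04,c[1]+.04))])
cv2.imwrite("pics/g.png",cv2.resize(d["pixels"][:,:,::-1],(800,600),interpolation=cv2.INTER_CUBIC))
for m,c,a in blobs(d,P,"green",zr=(.03,.09),xy=(.45,.6,.22,.35)): print("btn",rim(P,m),P[m].mean(0))
go(s,[.516,.2795,.095],0)
E
```

```text
red nut [0.53475142 0.12270244] 0.00043867005750748163 fl [0.53477551 0.12279612] 0.0004264582355769485 yaw 0.08279387762465996 [np.int64(307), np.int64(1215), np.int64(748)]
[array([0.06542684, 0.06659348]), array([0.06539088, 0.06704787])]
yellow nut [0.54226849 0.04434613] 0.0003426992393709894 fl [0.54276626 0.04423871] 0.0003197445572171678 yaw 0.059619749178260406 [np.int64(301), np.int64(1285), np.int64(787)]
[array([0.06552635, 0.06681918])]
blue nut [0.52680989 0.20199185] 0.0002519793033325334 fl [0.52632371 0.2019743 ] 0.0014199973499894826 yaw 0.1689724076451408 [np.int64(70), np.int64(228), np.int64(582)]
[array([0.06498012, 0.06683336])]
t 29.0 pos [0.5264 0.007  0.2338] finger angle -0.003 tilt [ 0.0007 -0.0003] w 0.021 grip 0.0 F [-0.3  0.1  0.5]
units [10.9   -0.451  5.547] mm world [ -10.4  272.5 -138.8] turn -0.03
```

View pics/g.png

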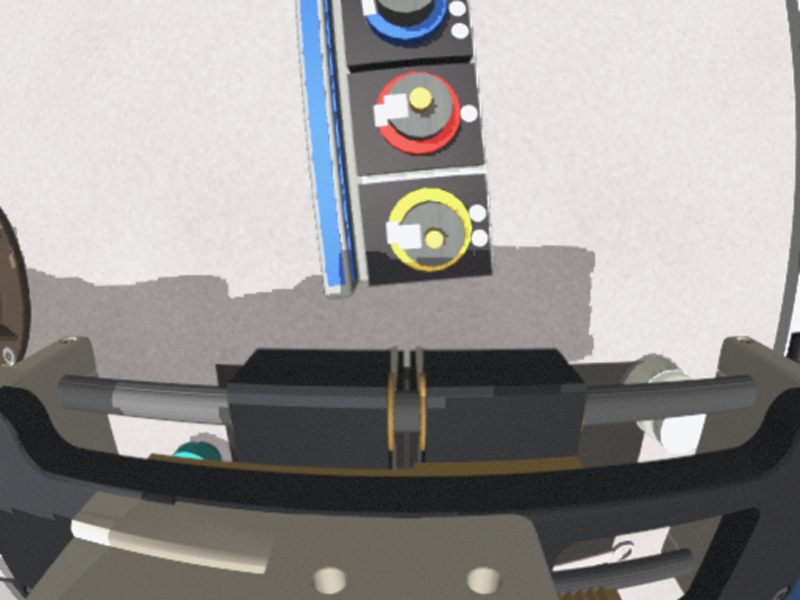

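Red (420,110) and yellow (430,230) are seated with their stripes to the bar, and blue (405,15) is seated at the frame's edge with its stripe also facing the bar. The flange tops of all three are at z 66–67 mm, which means seated. Next is the button.

{"fn": "carry_out", "kwargs": {
  "commands": [
    [0,0.4,0,0,0,0,0],
    [0,0.9,-0.05,0,0,0,0],
    [0,1,-0.05,0,0,0,0],
    [0,1,-0.05,0,0,0,0],
    [0,1,-0.05,0,0,0,0],
    [0,1,-0.05,0,0,0,0],
    [0,1,-0.05,0,0,0,0],
    [0,1,-0.05,0,0,0,0]
  ]
}}

```text
clock: 29.85
position: [0.5165, 0.1945, 0.2333]
ee_rot: [-2.218, -2.224, -0.001]
force: [1.1, 0.1, 0.2]
width: 0.002
gripper_force: 0.0
```

{"fn": "carry_out", "kwargs": {
  "commands": [
    [0,1,-0.05,0,0,0,0],
    [0,1,0,0,0,0,0],
    [0,1,0,0,0,0,0],
    [0,0.5,0,0.5,0,0,0],
    [0,0.1,0,1,0,0,0],
    [0,0,0,1,0,0,0],
    [0,0,0,0.5,0,0,0],
    [0,0,0,0,0,0,0]
  ]
}}

```text
clock: 30.65
position: [0.5147, 0.2805, 0.156]
ee_rot: [-2.22, -2.221, 0.006]
force: [-0.0, 0.2, 1.0]
width: 0.002
gripper_force: 0.0
```

```bash
python3 - <<'E'
from cell import arm
from h import *
go(arm.observe(),[.5165,.279,.0765],0)
E
```

```text
t 30.65 pos [0.5147 0.2805 0.156 ] finger angle 0.001 tilt [-0.0036 -0.0022] w 0.002 grip 0.0 F [-0.   0.2  1. ]
units [-0.051  0.082  3.181] mm world [  1.8  -1.5 -79.5] turn 0.01
```

{"fn": "carry_out", "kwargs": {
  "commands": [
    [0,-0.05,0.07,0.6,0,0,0],
    [0,0,0,0.9,0,0,0],
    [0,0,0,0.8,0,0,0],
    [0,0,0,0.4,0,0,0],
    [0,0,0,0.2,0,0,0],
    [0,0,0,0,0,0,0]
  ]
}}

```text
clock: 31.25
position: [0.5182, 0.2797, 0.086]
ee_rot: [2.222, 2.221, 0.0]
force: [-0.0, -0.0, -0.4]
width: 0.006
gripper_force: 0.0
```

{"fn": "carry_out", "kwargs": {
  "commands": [
    [0,0,0,0.12,0,0,0],
    [0,0,0,0.12,0,0,0],
    [0,0,0,0.12,0,0,0],
    [0,0,0,0,0,0,0],
    [0,0,0,0,0,0,0]
  ]
}}

```text
clock: 31.75
position: [0.5182, 0.2797, 0.077]
ee_rot: [2.221, 2.221, 0.001]
force: [-0.5, 0.6, 0.5]
width: 0.004
gripper_force: 0.7
```

{"fn": "carry_out", "kwargs": {
  "commands": [
    [0,0,0,0.08,0,0,0],
    [0,0,0,0.08,0,0,0],
    [0,0,0,0.06,0,0,0],
    [0,0,0,0,0,0,0],
    [0,0,0,0,0,0,0]
  ]
}}

```text
clock: 32.25
position: [0.5183, 0.2796, 0.0715]
ee_rot: [2.222, 2.221, 0.001]
force: [1.1, -0.3, 4.6]
width: 0.005
gripper_force: 2.3
```

{"fn": "carry_out", "kwargs": {
  "commands": [
    [0,0,0,0.04,0,0,0],
    [0,0,0,0,0,0,0],
    [0,0,0,0,0,0,0]
  ]
}}

```text
clock: 32.55
position: [0.5183, 0.2797, 0.071]
ee_rot: [2.221, 2.221, 0.001]
force: [-1.6, -1.3, 11.2]
width: 0.002
gripper_force: 5.6
```

{"fn": "carry_out", "kwargs": {
  "commands": [
    [0,0,0,-0.4,0,0,0],
    [0,0,0,-0.8,0,0,0],
    [0,0,0,-1,0,0,0],
    [0,0,0,-1,0,0,0],
    [0,0,0,-1,0,0,0],
    [0,0,0,-1,0,0,0],
    [0,0,0,-1,0,0,0],
    [0,0,0,0,0,0,0]
  ]
}}

```text
clock: 33.35
position: [0.5192, 0.2802, 0.2288]
ee_rot: [2.221, 2.22, 0.008]
force: [-0.4, 0.5, 0.4]
width: 0.006
gripper_force: 0.0
```

{"fn": "carry_out", "kwargs": {
  "commands": [
    [0,-1,0,0,0,0,0],
    [0,-1,0,0,0,0,0],
    [0,-1,0,0,0,0,0],
    [0,-1,0,0,0,0,0],
    [0,-1,0,0,0,0,0],
    [0,-0.5,0,0,0,0,0],
    [0,0,0,0,0,0,0],
    [0,0,0,0,0,0,0]
  ]
}}

```text
clock: 34.15
position: [0.5178, 0.143, 0.2251]
ee_rot: [-2.221, -2.221, -0.0]
force: [-0.2, 0.8, -0.8]
width: 0.006
gripper_force: 0.0
```

```bash
python3 - <<'E'
from cell import arm
from h import *
s=arm.observe(); d=arm.get_image("wrist"); P=cloud(d,(s["position"],s["ee_rot"])); go(s,s["position"])
c=(.5266,.2015); C,e,cf,ef,a,*k=holder(d,P,np.array(c),.026); print("blue nut",C,e,"fl",cf,ef,"yaw",a,k)
for m,c,a in blobs(d,P,"green",zr=(.03,.09),xy=(.45,.6,.22,.35)): print("btn",rim(P,m),np.percentile(P[m][:,2],[5,50,95]))
E
```

```text
t 34.15 pos [0.5178 0.143  0.2251] finger angle 0.0 tilt [-0.0004  0.0006] w 0.006 grip 0.0 F [-0.2  0.8 -0.8]
units [0. 0. 0.] mm world [0. 0. 0.] turn None
blue nut [0.52652433 0.20190802] 0.0004121688888630457 fl [0.52670818 0.20162714] 0.000475570810057148 yaw 0.10081566690385528 [np.int64(320), np.int64(1344), np.int64(867)]
btn (array([0.51484534, 0.27840112]), 13.621502876281738) [0.05507033 0.05728409 0.05854695]
```

Blue is square to the bar, the button is back up, and the arm is clear.

```bash
python3 -c "
from cell import arm
print(arm.sign_off())"
```

```text
the job is handed in; nothing more can be done
None
```

I seated red, yellow and blue in the one-, two- and three-dot pockets with their stripes facing the reader bar, pressed and released the ready button, and handed the job in at about 34 s; the sign-off returned no verdict.

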